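# Load slotted weights on the glue press

### The job

The glue press needs more load: from the tray, slide the wide brass weight sideways onto the press's stem, on top of the dark weight that is already there, and then the small brass weight on top of that, each lying flat with the stem fully home in its slot. Turn them so that no slot lines up with another: all three must point at least a quarter turn apart from each other. Leave the silver-grey weight in the tray and everything else standing where it is.

Things in the scene. Friction and masses are not known exactly. Their poses are not given: they have to be found in the camera images.
- press: Fixed dead-weight glue press. Origin on the table under the stem's axis, z up. Plywood board 12 thick, x -65 to +115, y -60 to +60; on it a glued wooden blank (90 across, z 12 to 34), a steel platen (76 across, z 34 to 44), the upright stem on the platen and a column at x +98, y 0.
- stem (a point): Foot of the press's stem: on the stem's axis at the platen's top, 44 above the table. Steel stem 10 across, 54 long, then a red head 20 across and 6 high: too wide for the slots, so weights go on only from the side. The dark weight rests at this height; its top is 14 above.
- column (a point): Top centre of the press's steel column, 170 above the table; 16 across, with a blue collar 28 across (118 to 138 above the table) and a foot 32 across (up to 24 above the table).
- tray: Fixed dark wooden tray. Origin: centre of its underside; long axis x, 290 by 112, floor 8 thick. Four walls, 6 thick, at x = -141, -47, +47, +141, run along y over its full width and reach z 40; the long sides (+y and -y) are open. Three bays with cork seats (40 across, top at z 20) at x = -94, 0, +94; a weight lies within about 7 of the centre of each, in any order.
- dark: Dark steel slotted weight, 64 across, 14 thick, about 0.3 kg, loose but already on the press's stem. Origin: centre of its underside; z up; its slot (13 wide, its mouth flared to 23, with a square end 6.5 beyond the centre) runs from the centre out to the rim along its own +x.
- wide: Wide brass slotted weight, 64 across, 14 thick, about 0.33 kg (may differ by a third), lying flat in a bay of the tray. Origin: centre of its underside; slot 13 wide (mouth flared to 23, square end 6.5 beyond the centre) along its own +x.
- small: Small brass slotted weight, 52 across, 12 thick, about 0.18 kg (may differ by a third), lying flat in a bay of the tray. Origin: centre of its underside; slot 13 wide (mouth flared to 23, square end 6.5 beyond the centre) along its own +x.
- dark_slot (a point): Point in the middle of the dark weight's slot, 24 from its centre towards the mouth, at half thickness.
- wide_slot (a point): Point in the middle of the wide weight's slot, 24 from its centre towards the mouth, at half thickness.
- small_slot (a point): Point in the middle of the small weight's slot, 24 from its centre towards the mouth, at half thickness.
- steel: Silver-grey metal slotted weight, 58 across, 12 thick, in a bay of the tray: not wanted, leave it there. Origin: centre of its underside; slot along its own +x.
- glue: White glue bottle with orange cap and yellow label, 48 across, 125 high, loose, standing on the table close to the press's board. Origin: centre of its underside.
- can: Metal spray can with blue label and grey top, 52 across, 150 high, loose, standing between the press and the tray, on the near side. Origin: centre of its underside.
- finial: Small turned wooden finial, 36 across, 62 high, loose, standing between the press and the tray, on the far side. Origin: centre of its underside.
- bowl: Turned wooden bowl, 120 across, 50 high, loose, to the robot's left. Origin: centre of its underside.
Things that resemble listed ones, but are neither listed nor needed, are in the scene too. Leave any turquoise look-alike of the wide alone.

How it is judged:
On the way, in this order (a step that is already met when the one before it is completed fails the run):
1. the wide brass weight lies flat on the dark one, stem home in its slot, slots apart (horizontal distance between each of dark, wide and stem below 0.005 m and z of dark in the frame of stem between -0.003 and 0.003 m and angle between each of dark, wide's own z axis and vertical below 0.08 rad and z of wide in the frame of stem between 0.011 and 0.017 m and horizontal distance between dark_slot and wide_slot above 0.029 m), for 0.2 s.
2. the small brass weight lies flat on the wide one, stem home in its slot, all slots apart (all of step 1 and horizontal distance between small and stem below 0.005 m and z of small in the frame of stem between 0.025 and 0.031 m and angle between small's own z axis and vertical below 0.08 rad and horizontal distance between each of dark_slot, wide_slot and small_slot above 0.029 m), for 0.2 s.
At the end, for the whole second after the job is handed in: Dark, wide and small weights rest on the stem in this order from below: flat within 0.08 rad, centres within 5 mm of the stem's axis, undersides within 3 mm of 0, 14 and 28 mm above the platen, slot points of any two more than 29 mm apart (about 75 degrees) (all of step 2 and linear speed of each of dark, wide, small below 0.02 m/s); the robot touches nothing.
It fails at once if the grey weight in the tray is moved by more than 25 mm or tipped over (distance of steel from where it was at the start of the episode above 0.025 m or angle between steel's own z axis and vertical above 0.5 rad).
It fails at once if the glue bottle is moved by more than 25 mm or tipped over (distance of glue from where it was at the start of the episode above 0.025 m or angle between glue's own z axis and vertical above 0.5 rad).
It fails at once if the spray can is moved by more than 25 mm or tipped over (distance of can from where it was at the start of the episode above 0.025 m or angle between can's own z axis and vertical above 0.5 rad).
It fails at once if the wooden finial is moved by more than 25 mm or tipped over (distance of finial from where it was at the start of the episode above 0.025 m or angle between finial's own z axis and vertical above 0.5 rad).
It fails at once if the wooden bowl is moved by more than 25 mm or tipped over (distance of bowl from where it was at the start of the episode above 0.025 m or angle between bowl's own z axis and vertical above 0.5 rad).
It also fails if it takes over 70 s, if anything falls off the work surface, if the arm or the gripper's body presses on something with over 40 N, if the wrist force passes 120 N, or if a joint passes its speed limit or range.

### The arm

A 7-joint arm with a two-finger parallel gripper is mounted at the origin on the work surface. World frame = base frame: x ahead of the robot, y to its left, z up, the work surface at z = 0. Lengths are in m, angles in rad, forces in N, time in s.
With the tool pointing down it reaches from about 0.425 to 0.875 m from the base axis. Payload 8.4 kg.
Tool frame: the origin (TCP) lies midway between the tips of the shut fingers; the grasp point (between the pads) lies 19 mm behind it; y points along the fingers, z is the direction in which the jaws open and shut, and the axes are right-handed (so a half turn about y gives the same grasp; the last joint's range is limited). The gripper opens to 85 mm and grips with 20 to 120 N. Pads are 22 mm wide; open, the fingers measure 114 mm over their backs; the gripper's body (76 mm by 85 mm) begins 54 mm behind the grasp point. The pads swing forward as they close: fully open they stand 13 mm farther back than shut.
Start: joints at [1.187, 0.333, 0.04, 1.465, -0.013, 1.343, -0.059], TCP at [0.183, -0.624, 0.231] pointing down, gripper open.
Joint ranges: [-2.58, 2.58], [-0.38, 2.09], [-1.3, 1.39], [0.25, 2.4], [-1.5, 4.64], [0.08, 2.09], [-2.65, 2.65]. Speed limits (rad/s): [2.22, 2.22, 2.79, 2.79, 3.14, 3.14, 3.14].

### API

Orientations are given as [roll, pitch, yaw] about the fixed x, y, z axes, in that order (R = Rz(yaw) Ry(pitch) Rx(roll)).
In Python, from plant import r, viewer gives the robot as it stands.
- The arm moves only by the shell command python3 -m handwheel 'ROWS' [FORCE]. ROWS is JSON, a list of rows, each a list of 7 numbers: the shift along the tool's x, y, z in cm, then the turn, a rotation vector about the tool's x, y, z in rad, then the opening, from -1 (shut) to 1 (fully open). In form: [[dx, dy, dz, rx, ry, rz, gripper], ...]. A call has 1 to 8 rows; each row shifts and turns the pose as measured when the row begins, along the tool's axes as they then stand; what a row does not reach is not made up. A row lasts 1/10 s, in which the tool goes at most 50 mm and 8.59 degrees, less where a joint would pass 70% of its speed; a pose out of reach is approached as far as the arm can. A call with a gripper value outside its range is refused whole. The fingers move at their own pace and stop on an object; FORCE is the grip in N (left out, the last holds). Time passes only in rows, so rows that do not move let the fingers close. It gives the time, the measured TCP pose, the force and the opening at its end, in the units of the state.
- r.read_state(): the state, without advancing time (a new reading comes with each control period).
- viewer.camera(name): name is "scene" or "top"; returns (picture, depth): 384x512x3 uint8, red, green, blue; 384x512 float32, m along the optical axis (not along the pixel's ray), 0 where there is no reading.
- viewer.calibration(name): a dict with "camera_matrix" (3x3 intrinsics, pixels), "dist" ([k1, k2, p1, p2, k3] as OpenCV has them; the pictures are not rectified), "extrinsics" (4x4, takes a point from camera to world coordinates). Camera axes: x right, y down, z forward; pixel columns grow to the right and rows downward; lengths in m; the calibration is good to about 2 mm. A picture is of the moment at which its call begins. calibration takes no time and is no camera call.
- r.finish_job(): hands the job in, once; it reports no verdict.
The state is a dict: "t": time; "q": joint angles; "joint_velocities": joint speeds; "joint_torque": joint torques, N m; "ee_pos": TCP position; "orientation": TCP orientation; "force": force on the tool from outside, world axes, zero at the start; "torque": the same for the moment, N m; "opening": opening from 0.0 (shut) to 1.0 (fully open).
Only numpy, scipy, OpenCV 4.12 (cv2) and the standard library are available. Lean on these libraries where they do the work, as an engineer would, in place of code of your own. Each camera call takes 0.05 s, during which the arm holds its last target. There are 200 camera calls.

## Working session

There is one attempt and no reset: what is moved stays moved. The work goes in short steps, Python scripts to look and compute and a shell command to move; the robot and the scene stay as the last step left them, time stands still between calls to the robot, and variables do not carry over. Pictures are saved under pics/ and viewed, about 8 in all and at most 12, crops included, and the job is handed in when it is done.

```bash
ls; mkdir -p pics; cat > h.py <<'E'
import numpy as np, cv2
from plant import r, viewer
def snap(n):
    im,d=viewer.camera(n); c=viewer.calibration(n)
    return im,d,np.array(c["camera_matrix"]),np.array(c["dist"]),np.array(c["extrinsics"])
def onplane(uv,z,K,D,T):
    p=cv2.undistortPoints(np.array(uv,float).reshape(-1,1,2),K,D).reshape(-1,2)
    ray=np.c_[p,np.ones(len(p))]@T[:3,:3].T; o=T[:3,3]
    return o+ray*((z-o[2])/ray[:,2])[:,None]
def world(d,K,D,T):
    h,w=d.shape; u,v=np.meshgrid(np.arange(w),np.arange(h))
    p=cv2.undistortPoints(np.stack([u,v],-1).reshape(-1,1,2).astype(float),K,D).reshape(-1,2)
    P=np.c_[p,np.ones(len(p))]*d.reshape(-1,1)
    return (P@T[:3,:3].T+T[:3,3]).reshape(h,w,3)
E
python3 - <<'E'
from h import *
for n in("top","scene"):
    im,d,K,D,T=snap(n); np.savez(f"{n}0.npz",im=im,d=d,K=K,D=D,T=T)
    cv2.imwrite(f"pics/{n}0.png",cv2.resize(im[:,:,::-1],(800,600)))
    print(n,T[:3,3],T[:3,2],K[0,0])
s=r.read_state();print(s)
E
```

```text
pics
top [0.5119789  0.10108334 1.00119147] [ 0.09483385  0.02620361 -0.99514819] 397.0360783825999
scene [ 1.21415452 -0.0199393   0.98602453] [-0.59703202  0.13768704 -0.79031326] 487.3193488444054
{'t': 0.1, 'q': array([ 1.18679101,  0.33381257,  0.03983877,  1.46618834, -0.01338626,
        1.34330881, -0.05850538]), 'joint_velocities': array([ 0.0007369 , -0.00195039, -0.0006111 , -0.00134083, -0.0009488 ,
        0.00075327,  0.00245495]), 'joint_torque': array([ 4.87582030e-03, -6.60018826e+01,  1.37068279e+00, -4.06467533e+01,
        1.72203756e-02,  8.96222336e-03,  4.63179958e-05]), 'ee_pos': array([ 0.18250466, -0.62341634,  0.23052493]), 'orientation': array([-1.57224467e+00, -9.78789537e-05, -2.85677257e+00]), 'force': array([-0.21084746, -0.67434675, -0.08823711]), 'torque': array([-0.02751923, -0.0048793 , -0.00422407]), 'opening': 0.999770645402771}
```

View pics/top0.png

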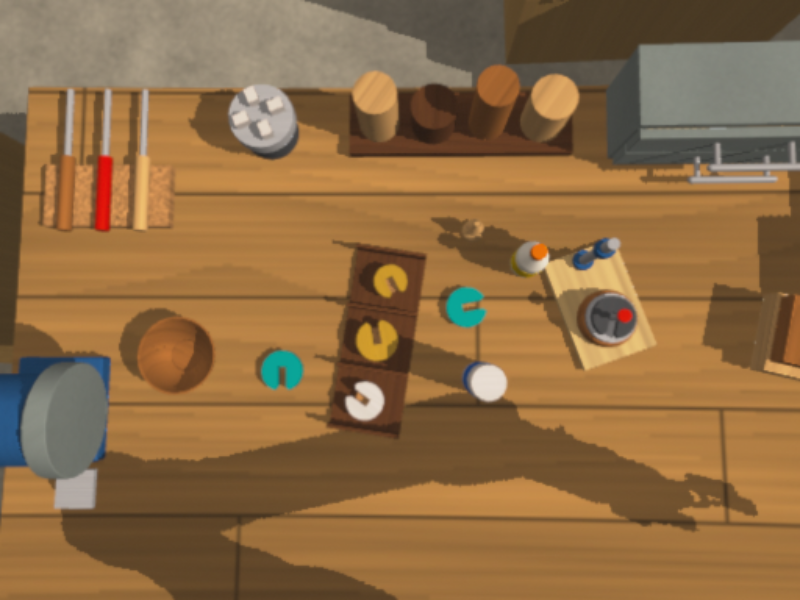

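View pics/scene0.png

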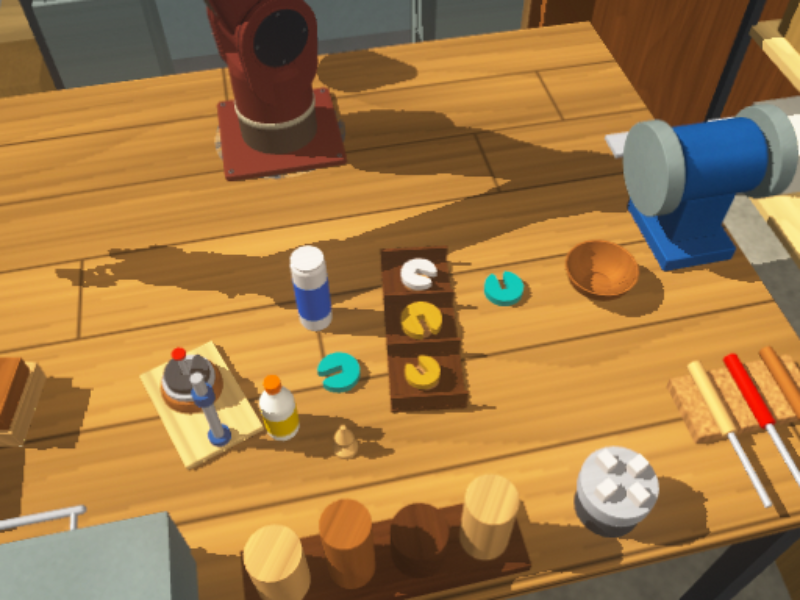

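The top view shows the small brass at about (390,280), wide at (376,340), grey at (363,401), the stem head at (625,315), the glue at (530,257) and the can at (487,382). Next I'll measure them.

```bash
cat >> h.py <<'E'
def rect(im,z,c,half,s,K,D,T):
    "north-up plan view: columns = -y, rows = -x; s px per m"
    n=int(2*half*s); j,i=np.meshgrid(np.arange(n),np.arange(n))
    P=np.stack([c[0]+half-i/s,c[1]+half-j/s,np.full(i.shape,z)],-1).reshape(-1,3)
    Ti=np.linalg.inv(T); uv=cv2.projectPoints(P,cv2.Rodrigues(Ti[:3,:3])[0],Ti[:3,3],K,D)[0].reshape(n,n,2).astype(np.float32)
    return cv2.remap(im,uv[...,0],uv[...,1],cv2.INTER_CUBIC)
def blobs(mask,amin):
    n,l,s,c=cv2.connectedComponentsWithStats(mask.astype(np.uint8))
    return [(s[k,4],c[k],l==k) for k in range(1,n) if s[k,4]>=amin]
def hsv(im): return cv2.cvtColor(im,cv2.COLOR_RGB2HSV)
E
cat > m.py <<'E'
from h import *
pan=[]
for n in("top","scene"):
    f=np.load(n+"0.npz"); im,d,K,D,T=[f[k] for k in("im","d","K","D","T")]
    H=hsv(im).astype(int); W=world(d,K,D,T)
    def show(nm,m,z,a=15):
        for A,c,l in blobs(m,a):
            w=W[l]; w=w[np.isfinite(w).all(1)]
            print(n,nm,A,c.round(1),"plane",onplane(c,z,K,D,T)[0].round(4),"depthmed",np.median(w,0).round(3),"zmax",w[:,2].max().round(3))
    h,s,v=H[...,0],H[...,1],H[...,2]
    red=((h<5)|(h>175))&(s>200)&(v>150)
    show("red",red,.104,8)
    show("orange",(h>=6)&(h<=12)&(s>225)&(v>220),.125,10)
    show("blue",(h>100)&(h<125)&(s>120)&(v>60),.15,10)
    brass=(h>=20)&(h<=28)&(s>190)&(v>90); 
    for A,c,l in blobs(brass,100):
        cs=max(cv2.findContours(l.astype(np.uint8),0,1)[0],key=len).reshape(-1,2)
        P=onplane(cs,.034,K,D,T)[:,:2]
        (cx,cy),rad=cv2.minEnclosingCircle(P.astype(np.float32))
        m=onplane(c,.034,K,D,T)[0,:2]
        print(n,"brass",A,c.round(1),"circ",round(cx,4),round(cy,4),round(rad,4),"slotdir deg",np.degrees(np.arctan2(cy-m[1],cx-m[0])).round(1), np.hypot(cy-m[1],cx-m[0]))
    pan.append(np.hstack([rect(im,.058,(.51,-.27),.1,2000,K,D,T),rect(im,.034,(.54,.1),.1,2000,K,D,T)]))
    g=W[(abs(W[...,0]-.5)<.3)&(abs(W[...,1]+.05)<.4)]
cv2.imwrite("pics/rect.png",cv2.resize(np.vstack(pan)[:,:,::-1],(600,600)))
E
python3 m.py
```

```text
top red 394 [ 65.8 123.5] plane [0.7428 0.5629 0.104 ] depthmed [0.76  0.595 0.04 ] zmax 1.001
top red 53 [399.4 201.5] plane [ 0.5653 -0.1971  0.104 ] depthmed [ 0.564 -0.197  0.105] zmax 0.109
top blue 54 [384.7 160. ] plane [ 0.6514 -0.1534  0.15  ] depthmed [ 0.651 -0.155  0.138] zmax 1.001
top blue 53 [371.3 166.9] plane [ 0.6364 -0.1248  0.15  ] depthmed [ 0.652 -0.156  0.024] zmax 1.001
top blue 1277 [ 17.3 256.3] plane [0.4435 0.6263 0.15  ] depthmed [0.457 0.604 0.211] zmax 1.001
top blue 25 [299.1 237.8] plane [0.4846 0.0297 0.15  ] depthmed [0.483 0.024 0.066] zmax 0.091
top blue 40 [ 64.  288.8] plane [0.3762 0.5242 0.15  ] depthmed [0.354 0.59  0.016] zmax 0.03
top brass 251 [248.9 178.3] circ 0.621 0.1406 0.026 slotdir deg -159.5 0.003984806192361616
top brass 405 [240. 218.] circ 0.529 0.1618 0.0323 slotdir deg -35.7 0.0019226806905817877
scene red 47 [114.3 226.2] plane [ 0.5661 -0.1968  0.104 ] depthmed [ 0.567 -0.197  0.104] zmax 0.107
scene red 465 [479.  249.6] plane [0.7965 0.5529 0.104 ] depthmed [0.767 0.594 0.04 ] zmax 0.986
scene blue 4542 [452.1 122.4] plane [0.4701 0.6368 0.15  ] depthmed [0.466 0.643 0.163] zmax 0.986
scene blue 392 [200.1 193.4] plane [ 0.5537 -0.0016  0.15  ] depthmed [ 0.493 -0.     0.073] zmax 0.986
scene blue 25 [126.1 253.4] plane [ 0.6711 -0.1674  0.15  ] depthmed [ 0.665 -0.172  0.139] zmax 0.141
scene blue 32 [137.4 280.7] plane [ 0.7367 -0.1499  0.15  ] depthmed [ 0.666 -0.17   0.024] zmax 0.029
scene brass 416 [269.  203.4] circ 0.531 0.1593 0.0347 slotdir deg -28.9 0.0017374105313222288
scene brass 300 [270.5 238.2] circ 0.6249 0.1386 0.0282 slotdir deg -148.3 0.0031228971981638047
scene brass 199 [180.5 271.8] circ 0.6586 -0.0733 0.0268 slotdir deg 179.4 0.01063917906163482
```

View pics/rect.png

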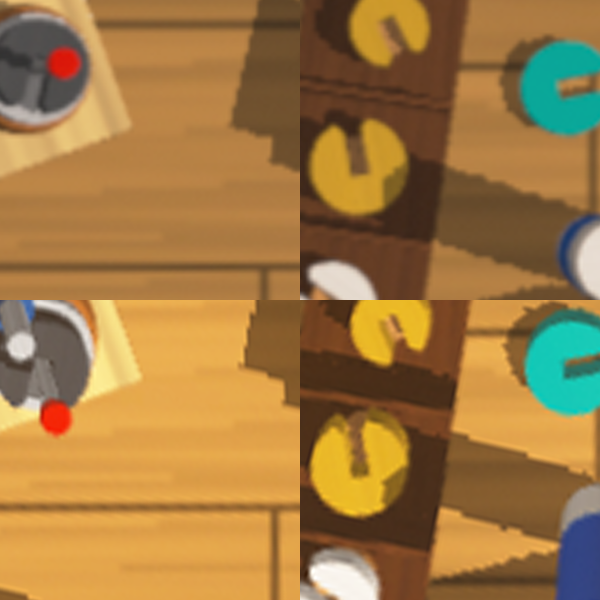

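```bash
cat > m2.py <<'E'
from h import *
pan=[]
for n in("top","scene"):
    f=np.load(n+"0.npz"); im,d,K,D,T=[f[k] for k in("im","d","K","D","T")]
    R=[]
    for z,c in((.058,(.5655,-.197)),(.034,(.53,.16)),(.032,(.622,.139))):
        q=rect(im,z,c,.05,2600,K,D,T)
        R.append(q)
        if z<.05:
            H=hsv(q).astype(int); m=(H[...,0]>=19)&(H[...,0]<=29)&(H[...,1]>170)&(H[...,2]>75)
            A,cc,l=max(blobs(m,100),key=lambda b:b[0])
            cs=max(cv2.findContours(l.astype(np.uint8),0,1)[0],key=len)
            hull=cv2.convexHull(cs); (u,v),rd=cv2.minEnclosingCircle(hull)
            w=lambda u,v:np.array([c[0]+.05-v/2600,c[1]+.05-u/2600])
            C=w(u,v);M=w(*cc);print(n,z,"centre",C.round(4),"rad",round(rd/2600,4),"slot",np.degrees(np.arctan2(*(C-M)[::-1])).round(1))
            # slot notch: hull minus mask
            hm=np.zeros(l.shape,np.uint8);cv2.fillConvexPoly(hm,hull,1)
            nm=(hm>0)&~l; b=max(blobs(cv2.erode(nm.astype(np.uint8),np.ones((5,5))),20),key=lambda b:b[0]); N=w(*b[1])
            print("   notch dir",np.degrees(np.arctan2(*(N-C)[::-1])).round(1),np.hypot(*(N-C)).round(4))
            cv2.circle(q,(int(u),int(v)),int(rd),(0,0,255),1)
    pan.append(np.hstack(R))
cv2.imwrite("pics/rect2.png",np.vstack(pan)[:,:,::-1])
E
python3 m2.py
```

```text
top 0.034 centre [0.5292 0.1613] rad 0.0333 slot 8.5
   notch dir 8.2 0.0123
top 0.032 centre [0.6224 0.1409] rad 0.0272 slot -151.1
   notch dir -158.0 0.0094
scene 0.034 centre [0.5314 0.1588] rad 0.0366 slot -33.7
   notch dir 10.4 0.0198
scene 0.032 centre [0.6244 0.1402] rad 0.0295 slot -166.4
   notch dir -157.6 0.0134
```

View pics/rect2.png

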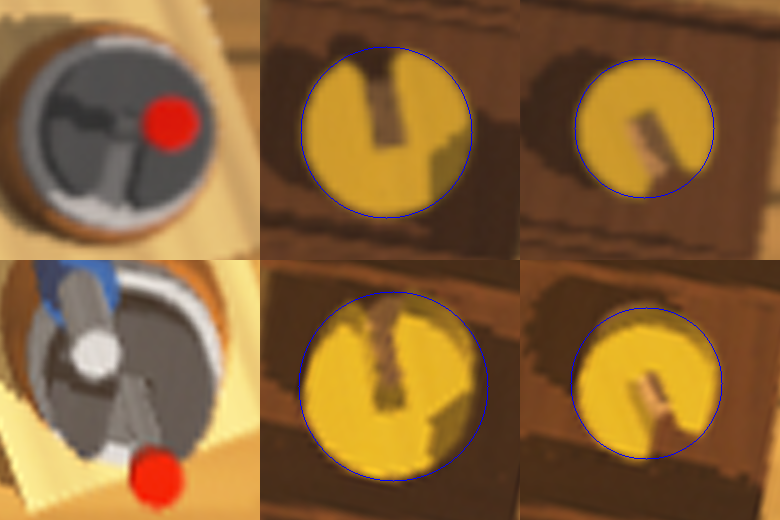

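The dark slot points at about 165°. The wide centre is at (.530,.161) with its slot at about 8°, and the small centre is at (.623,.140) with its slot at about -157°. The stem is at (.5655,-.197) and the column lies at about 21° from it. My plan is to place wide with its slot at 45° and small with its slot at -80°.

```bash
cat > go.py <<'E'
import sys; from h import *
from scipy.spatial.transform import Rotation as R
def delta(x,y,z,yaw):
    s=r.read_state(); Rm=R.from_euler('xyz',s["orientation"])
    d=Rm.inv().apply(np.array([x,y,z])-s["ee_pos"])*100
    rv=(Rm.inv()*R.from_euler('xyz',[-np.pi/2,0,np.radians(yaw)])).as_rotvec()
    print("t%.1f"%s["t"],"pos",s["ee_pos"].round(4),"rpy",np.degrees(s["orientation"]).round(1),"F",s["force"].round(1),"open",round(s["opening"],3),"q7",s["q"][6].round(2))
    print("  shift cm",d.round(2),"rot",rv.round(3))
a=list(map(float,sys.argv[1:]))
for k in range(0,len(a),4): delta(*a[k:k+4])
E
python3 go.py .47 -.25 .24 -172
python3 -m handwheel '[[0,0,0,0,0.145,0,1]]'
python3 go.py .47 -.25 .24 -172
```

```text
t0.1 pos [ 0.1825 -0.6234  0.2305] rpy [ -90.1   -0.  -163.7] F [-0.2 -0.7 -0.1] open 1.0 q7 -0.06
  shift cm [-38.08  -0.91 -27.76] rot [0.001 0.145 0.   ]
t: 0.2
ee_pos: [0.1823, -0.6232, 0.23]
orientation: [-1.573, -0.0, -3.002]
force: [0.2, -0.5, 0.1]
opening: 1.003
t0.2 pos [ 0.1823 -0.6232  0.23  ] rpy [ -90.1   -0.  -172. ] F [ 0.2 -0.5  0.1] open 1.003 q7 -0.2
  shift cm [-33.66  -0.94 -32.98] rot [ 0.002 -0.     0.   ]
```

```bash
python3 -m handwheel '[[-3.3,-0.1,-3.3,0,0,0,1],[-3.3,-0.1,-3.3,0,0,0,1],[-3.3,-0.1,-3.3,0,0,0,1],[-3.3,-0.1,-3.3,0,0,0,1],[-3.3,-0.1,-3.3,0,0,0,1],[-3.3,-0.1,-3.3,0,0,0,1],[-3.3,-0.1,-3.3,0,0,0,1],[-3.3,-0.1,-3.3,0,0,0,1]]'
python3 go.py .53 .161 .22 -172
```

```text
t: 1.0
ee_pos: [0.4096, -0.3206, 0.2338]
orientation: [-1.576, -0.007, -3.022]
force: [1.0, 0.2, 0.5]
opening: 0.999
t1.0 pos [ 0.4096 -0.3206  0.2338] rpy [ -90.3   -0.4 -173.1] F [1.  0.2 0.5] open 0.999 q7 -0.89
  shift cm [-17.73   1.51 -46.36] rot [ 0.005 -0.02   0.007]
```

```bash
python3 -m handwheel '[[-1.8,0,-4.6,0,0,0,1],[-1.8,0,-4.6,0,0,0,1],[-1.8,0,-4.6,0,0,0,1],[-1.8,0,-4.6,0,0,0,1],[-1.8,0,-4.6,0,0,0,1],[-1.8,0,-4.6,0,0,0,1],[-1.8,0,-4.6,0,0,0,1],[-1.8,0,-4.6,0,0,0,1]]'
python3 go.py .53 .161 .12 -172
```

```text
t: 1.8
ee_pos: [0.5073, 0.0672, 0.2335]
orientation: [-1.575, -0.007, -3.022]
force: [0.2, -0.0, 0.1]
opening: 1.0
t1.8 pos [0.5073 0.0672 0.2335] rpy [ -90.3   -0.4 -173.1] F [ 0.2 -0.   0.1] open 1.0 q7 -1.71
  shift cm [-3.46 11.37 -8.99] rot [ 0.005 -0.02   0.007]
```

```bash
python3 -m handwheel '[[-0.9,2.8,-2.3,0,-0.02,0,1],[-0.9,2.8,-2.3,0,0,0,1],[-0.9,2.8,-2.3,0,0,0,1],[-0.8,2.8,-2.1,0,0,0,1],[0,0,0,0,0,0,1]]'
python3 - <<'E'
from h import *
im,d,K,D,T=snap("top");cv2.imwrite("pics/a.png",cv2.resize(im[150:300,170:330,::-1],(640,600),interpolation=2))
E
python3 go.py .53 .161 .014 -172
```

```text
t: 2.3
ee_pos: [0.5289, 0.1744, 0.1183]
orientation: [-1.579, -0.005, -2.991]
force: [-0.6, -0.5, -0.2]
opening: 0.998
t2.4 pos [0.5298 0.1731 0.1199] rpy [ -90.4   -0.2 -171.4] F [ 0.  -0.8 -0.6] open 1.002 q7 -1.97
  shift cm [ 0.13 10.59  1.27] rot [0.007 0.01  0.003]
```

View pics/a.png

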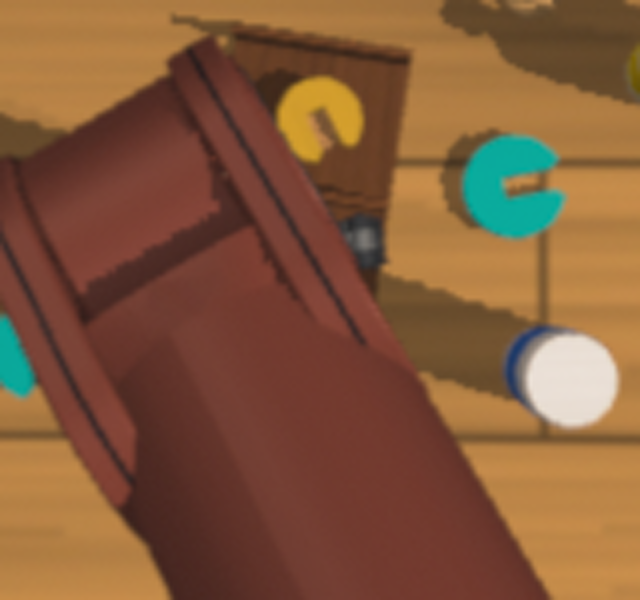

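```bash
python3 -m handwheel '[[0.1,2,1.2,0.006,0.01,0.003,1],[0,3,0,0,0,0,1],[0,1,0,0,0,0,1],[0,0,0,0,0,0,1]]'
python3 go.py .53 .161 .014 -172
```

```text
t: 2.75
ee_pos: [0.5332, 0.1581, 0.0619]
orientation: [-1.57, 0.004, -3.005]
force: [-0.6, 0.1, -0.5]
opening: 1.001
t2.8 pos [0.5332 0.1581 0.0619] rpy [ -90.     0.2 -172.2] F [-0.6  0.1 -0.5] open 1.001 q7 -2.0
  shift cm [ 0.3   4.79 -0.33] rot [-0.    -0.003 -0.004]
```

```bash
python3 -m handwheel '[[0.3,1.5,-0.3,0,0,0,1],[0,1.5,0,0,0,0,1],[0,0.8,0,0,0,0,1],[0,0,0,0,0,0,1],[0,0,0,0,0,0,1]]'
python3 go.py .53 .161 .014 -172
```

```text
t: 3.25
ee_pos: [0.5318, 0.1607, 0.0242]
orientation: [-1.57, 0.008, -3.006]
force: [0.5, -0.6, -0.0]
opening: 1.002
t3.2 pos [0.5318 0.1607 0.0242] rpy [ -90.     0.5 -172.2] F [ 0.5 -0.6 -0. ] open 1.002 q7 -2.04
  shift cm [ 0.19  1.01 -0.05] rot [-0.001 -0.004 -0.008]
```

```bash
python3 -m handwheel '[[0.2,1.0,0,0,0,-0.008,1],[0,0.1,0,0,0,0,1],[0,0,0,0,0,0,0],[0,0,0,0,0,0,-0.2],[0,0,0,0,0,0,-0.2],[0,0,0,0,0,0,-0.2],[0,0,0,0,0,0,-0.2]]' 60
python3 go.py .53 .161 .014 -172
```

```text
t: 3.95
ee_pos: [0.5304, 0.1608, 0.0135]
orientation: [-1.57, 0.001, -3.006]
force: [-0.6, -0.1, -1.6]
opening: 0.721
t4.0 pos [0.5304 0.1608 0.0135] rpy [-9.000e+01  1.000e-01 -1.722e+02] F [-0.6 -0.1 -1.6] open 0.721 q7 -2.05
  shift cm [ 0.04 -0.05 -0.02] rot [-0.001 -0.004 -0.001]
```

```bash
python3 -m handwheel '[[0,-1,0,0,0,0,-0.3],[0,-2.5,0,0,0,0,-0.3],[0,-4,0,0,0,0,-0.3],[0,-4.5,0,0,0,0,-0.3],[0,-4.5,0,0,0,0,-0.3],[0,-1,0,0,0,0,-0.3],[0,0,0,0,0,0,-0.3]]'
python3 - <<'E'
from h import *
im,d,K,D,T=snap("scene");cv2.imwrite("pics/b.png",cv2.resize(im[70:270,150:410,::-1],(780,600),interpolation=2))
E
python3 go.py .45 -.2 .22 -172 .505 -.2575 .2 -135
```

```text
t: 4.65
ee_pos: [0.5282, 0.1609, 0.1968]
orientation: [-1.57, -0.002, -3.004]
force: [0.1, 0.4, -3.0]
opening: 0.725
t4.7 pos [0.5281 0.161  0.1962] rpy [-9.000e+01 -1.000e-01 -1.721e+02] F [ 0.5  0.9 -1.7] open 0.721 q7 -1.92
  shift cm [12.68 -2.34 34.69] rot [-0.    -0.002  0.003]
t4.7 pos [0.5281 0.161  0.1962] rpy [-9.000e+01 -1.000e-01 -1.721e+02] F [ 0.5  0.9 -1.7] open 0.721 q7 -1.92
  shift cm [ 8.02 -0.35 41.13] rot [ 0.001 -0.648  0.003]
```

View pics/b.png

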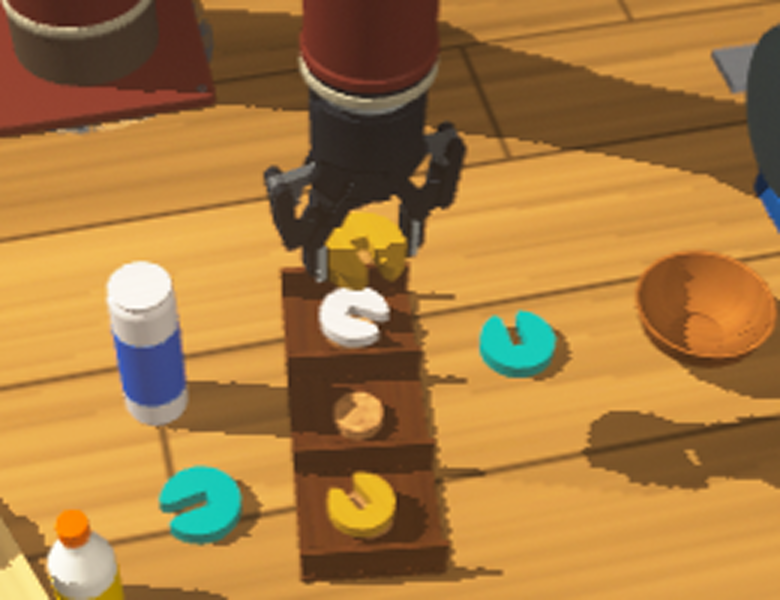

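```bash
python3 -m handwheel '[[0.6,-0.2,2.5,0,0,0,-0.3],[0.9,-0.2,4.4,0,0,0,-0.3],[0.9,-0.1,4.6,0,0,0,-0.3],[0.9,0,4.6,0,0,0,-0.3],[0.9,0,4.6,0,0,0,-0.3],[0.9,0,4.6,0,0,0,-0.3],[0.9,0,4.4,0,0,0,-0.3],[0.9,0,2.5,0,0,0,-0.3]]'
python3 go.py .509 -.254 .2 -135
```

```text
t: 5.5
ee_pos: [0.4962, -0.1736, 0.1853]
orientation: [-1.579, -0.022, -2.992]
force: [0.7, 0.4, -2.8]
opening: 0.727
t5.5 pos [ 0.4962 -0.1736  0.1853] rpy [ -90.5   -1.3 -171.4] F [ 0.7  0.4 -2.8] open 0.727 q7 -1.23
  shift cm [-0.03 -1.54  8.13] rot [ 0.015 -0.636  0.019]
```

```bash
python3 -m handwheel '[[0,-0.6,3.5,0.015,0,0.019,-0.3],[0,-0.5,3.5,0,0,0,-0.3],[0,-0.4,1,0,-0.12,0,-0.3],[0,0,0,0,-0.12,0,-0.3],[0,0,0,0,-0.12,0,-0.3],[0,0,0,0,-0.12,0,-0.3],[0,0,0,0,-0.12,0,-0.3],[0,0,0,0,0,0,-0.3]]'
python3 go.py .509 -.254 .11 -135
```

```text
t: 6.3
ee_pos: [0.4968, -0.2603, 0.1803]
orientation: [-1.594, -0.018, -2.379]
force: [-0.3, 0.9, -2.8]
opening: 0.724
t6.3 pos [ 0.4968 -0.2603  0.1803] rpy [ -91.3   -1.  -136.3] F [-0.3  0.9 -2.8] open 0.724 q7 -0.49
  shift cm [-1.45  7.    0.55] rot [ 0.024 -0.023  0.018]
```

```bash
python3 -m handwheel '[[-0.7,1.5,0.3,0.024,-0.023,0.018,-0.3],[-0.5,3,0.2,0,0,0,-0.3],[0,2.5,0,0,0,0,-0.3],[0,0,0,0,0,0,-0.3],[0,0,0,0,0,0,-0.3]]'
python3 go.py .509 -.254 .0555 -135
```

```text
t: 6.8
ee_pos: [0.5057, -0.2538, 0.1024]
orientation: [-1.578, -0.002, -2.373]
force: [0.0, -0.1, -1.9]
opening: 0.727
t6.8 pos [ 0.5057 -0.2538  0.1024] rpy [-9.040e+01 -1.000e-01 -1.359e+02] F [ 0.  -0.1 -1.9] open 0.727 q7 -0.52
  shift cm [-0.23  4.69  0.28] rot [ 0.007 -0.016  0.002]
```

```bash
python3 -m handwheel '[[-0.2,2,0.3,0.007,-0.016,0.002,-0.3],[0,1.5,0,0,0,0,-0.3],[0,0.8,0,0,0,0,-0.3],[0,0,0,0,0,0,-0.3],[0,0,0,0,0,0,-0.3]]'
python3 - <<'E'
from h import *
R=[]
for n in("top","scene"):
    im,d,K,D,T=snap(n); np.savez(n+"1.npz",im=im,d=d,K=K,D=D,T=T)
    R.append(rect(im,.075,(.535,-.225),.1,1950,K,D,T))
cv2.imwrite("pics/c.png",np.hstack(R)[:,:,::-1])
E
python3 go.py .509 -.254 .0555 -135
```

```text
t: 7.3
ee_pos: [0.5107, -0.2555, 0.0614]
orientation: [-1.568, 0.001, -2.362]
force: [0.2, -0.3, -1.9]
opening: 0.725
t7.4 pos [ 0.5108 -0.2556  0.0615] rpy [-8.980e+01  1.000e-01 -1.353e+02] F [ 0.1  0.2 -3.3] open 0.723 q7 -0.54
  shift cm [ 0.01  0.6  -0.24] rot [-0.004 -0.006 -0.001]
```

View pics/c.png

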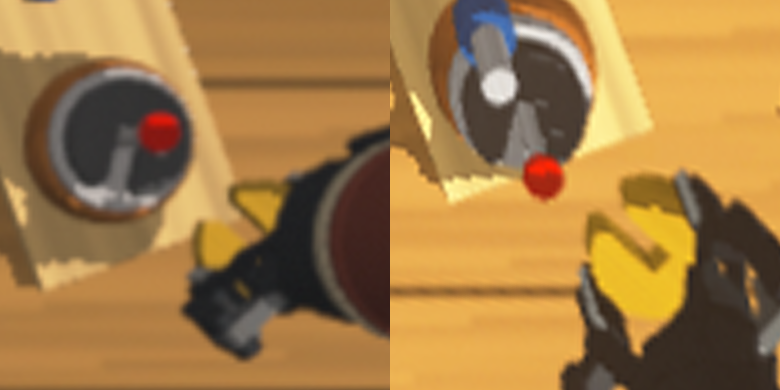

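```bash
python3 -m handwheel '[[0,0.6,-0.25,-0.004,-0.006,0,-0.3],[-1.5,0,0,0,0,0,-0.3],[-1.5,0,0,0,0,0,-0.3],[0,0,0,0,0,0,-0.3],[0,0,0,0,0,0,-0.3]]'
python3 go.py .5655 -.197 .0555 -135
```

```text
t: 7.9
ee_pos: [0.5335, -0.2299, 0.0566]
orientation: [-1.569, 0.002, -2.355]
force: [0.2, 0.0, -2.6]
opening: 0.728
t7.9 pos [ 0.5335 -0.2299  0.0566] rpy [-8.990e+01  1.000e-01 -1.349e+02] F [ 0.2  0.  -2.6] open 0.728 q7 -0.59
  shift cm [-4.59  0.13 -0.05] rot [-0.002  0.001 -0.002]
```

Aligned within 0.5 mm. I'll enter gently.

```bash
python3 -m handwheel '[[-1,0.05,-0.05,0,0,0,-0.3],[-0.7,0,0,0,0,0,-0.3],[0,0,0,0,0,0,-0.3]]'
python3 go.py .5655 -.197 .0555 -135
python3 -m handwheel '[[-0.5,0,0,0,0,0,-0.3],[0,0,0,0,0,0,-0.3]]'
python3 go.py .5655 -.197 .0555 -135
```

```text
t: 8.2
ee_pos: [0.5463, -0.2163, 0.0563]
orientation: [-1.569, 0.002, -2.354]
force: [-0.7, -0.8, -2.8]
opening: 0.724
t8.2 pos [ 0.5463 -0.2163  0.0563] rpy [-8.990e+01  1.000e-01 -1.349e+02] F [-0.7 -0.8 -2.8] open 0.724 q7 -0.63
  shift cm [-2.72  0.08  0.  ] rot [-0.002  0.002 -0.002]
t: 8.4
ee_pos: [0.5501, -0.2124, 0.0562]
orientation: [-1.569, 0.002, -2.354]
force: [-0.2, 0.5, -3.5]
opening: 0.721
t8.4 pos [ 0.5501 -0.2124  0.0562] rpy [-8.990e+01  1.000e-01 -1.349e+02] F [-0.2  0.5 -3.5] open 0.721 q7 -0.64
  shift cm [-2.18  0.08  0.  ] rot [-0.002  0.002 -0.002]
```

```bash
python3 -m handwheel '[[-0.6,0,0,0,0,0,-0.3],[-0.5,0,0,0,0,0,-0.3],[0,0,0,0,0,0,-0.3]]'
python3 go.py .5655 -.197 .0555 -135
python3 -m handwheel '[[-0.5,0,0,0,0,0,-0.3],[-0.3,0,0,0,0,0,-0.3],[0,0,0,0,0,0,-0.3],[0,0,0,0,0,0,-0.3]]'
python3 go.py .5655 -.197 .0555 -135
```

```text
t: 8.7
ee_pos: [0.5582, -0.2044, 0.0562]
orientation: [-1.569, 0.002, -2.355]
force: [-0.1, -0.2, -2.8]
opening: 0.726
t8.7 pos [ 0.5582 -0.2044  0.0562] rpy [-8.990e+01  1.000e-01 -1.349e+02] F [-0.1 -0.2 -2.8] open 0.726 q7 -0.66
  shift cm [-1.04  0.07 -0.01] rot [-0.002  0.001 -0.002]
t: 9.1
ee_pos: [0.5644, -0.1983, 0.0562]
orientation: [-1.569, 0.002, -2.355]
force: [-0.4, 0.2, -3.7]
opening: 0.723
t9.1 pos [ 0.5644 -0.1983  0.0562] rpy [-8.990e+01  1.000e-01 -1.349e+02] F [-0.4  0.2 -3.7] open 0.723 q7 -0.67
  shift cm [-0.17  0.07 -0.01] rot [-0.002  0.001 -0.002]
```

```bash
python3 -m handwheel '[[-0.2,0,0,0,0,0,-0.3],[0,0,0,0,0,0,-0.3]]'
python3 -m handwheel '[[-0.15,0,0,0,0,0,-0.3],[0,0,0,0,0,0,-0.3]]'
python3 go.py .5655 -.197 .052 -135
```

```text
t: 9.3
ee_pos: [0.5657, -0.197, 0.0562]
orientation: [-1.569, 0.002, -2.356]
force: [0.2, 0.2, -2.8]
opening: 0.727
t: 9.5
ee_pos: [0.5668, -0.196, 0.0562]
orientation: [-1.569, 0.002, -2.356]
force: [0.8, -0.4, -2.4]
opening: 0.726
t9.5 pos [ 0.5668 -0.196   0.0562] rpy [-8.99e+01  1.00e-01 -1.35e+02] F [ 0.8 -0.4 -2.4] open 0.726 q7 -0.68
  shift cm [ 0.16  0.42 -0.02] rot [-0.001  0.    -0.002]
```

```bash
python3 -m handwheel '[[-0.15,0,0,0,0,0,-0.3],[0,0,0,0,0,0,-0.3]]'
python3 -m handwheel '[[-0.15,0,0,0,0,0,-0.3],[0,0,0,0,0,0,-0.3]]'
python3 -m handwheel '[[-0.15,0,0,0,0,0,-0.3],[0,0,0,0,0,0,-0.3]]'
```

```text
t: 9.7
ee_pos: [0.5676, -0.1954, 0.0561]
orientation: [-1.569, 0.001, -2.356]
force: [-0.6, 0.8, -1.4]
opening: 0.725
t: 9.9
ee_pos: [0.5676, -0.1955, 0.0559]
orientation: [-1.57, -0.001, -2.357]
force: [-0.0, 0.8, -2.3]
opening: 0.723
t: 10.1
ee_pos: [0.5676, -0.1955, 0.0558]
orientation: [-1.571, -0.003, -2.359]
force: [-1.1, 0.2, -1.8]
opening: 0.726
```

```bash
python3 -m handwheel '[[0.15,0.2,0,0,0,0,-0.3],[0,0.2,0,0,0,0,-0.3],[0,0,0,0,0,0,-0.3]]'
python3 go.py .5665 -.1966 .052 -135
```

```text
t: 10.4
ee_pos: [0.5671, -0.196, 0.0527]
orientation: [-1.57, -0.003, -2.358]
force: [-4.3, -0.7, 3.0]
opening: 0.723
t10.4 pos [ 0.5671 -0.196   0.0527] rpy [-9.000e+01 -1.000e-01 -1.351e+02] F [-4.3 -0.7  3. ] open 0.723 q7 -0.69
  shift cm [ 0.08  0.07 -0.  ] rot [-0.001 -0.002  0.003]
```

```bash
python3 -m handwheel '[[0.08,0,0,0,0,0,-0.3],[0,0,0,0,0,0,0.6],[0,0,0,0,0,0,1],[0,0,0,0,0,0,1],[0,0,0,0,0,0,1],[0,-1,0,0,0,0,1],[0,-3,0,0,0,0,1]]'
python3 go.py .5665 -.1966 .2 -135
```

```text
t: 11.1
ee_pos: [0.5657, -0.1949, 0.0908]
orientation: [-1.574, -0.002, -2.357]
force: [1.1, 0.1, 0.3]
opening: 0.999
t11.1 pos [ 0.5657 -0.1949  0.0908] rpy [-9.02e+01 -1.00e-01 -1.35e+02] F [1.1 0.1 0.3] open 0.999 q7 -0.67
  shift cm [  0.09 -10.92   0.13] rot [ 0.003 -0.     0.002]
```

```bash
python3 -m handwheel '[[0,-4,0,0,0,0,1],[0,-4.5,0,0,0,0,1],[0,-3,0,0,0.12,0,1],[0,-0.5,0,0,0.13,0,1],[0,0,0,0,0.13,0,1],[0,0,0,0,0.13,0,1],[0,0,0,0,0.13,0,1],[0,0,0,0,0,0,1]]'
python3 - <<'E'
from h import *
R=[]
for n in("top","scene"):
    im,d,K,D,T=snap(n)
    R.append(rect(im,.072,(.5655,-.197),.06,3200,K,D,T))
cv2.imwrite("pics/d.png",np.hstack(R)[:,:,::-1])
E
python3 go.py .623 .14 .2 -172
```

```text
t: 11.9
ee_pos: [0.5688, -0.1945, 0.2284]
orientation: [-1.567, 0.009, -3.019]
force: [-0.6, -0.7, -0.0]
opening: 1.0
t12.0 pos [ 0.5688 -0.1945  0.2281] rpy [ -89.8    0.5 -172.6] F [ 0.8  1.3 -0.4] open 1.003 q7 -1.26
  shift cm [ -9.64   2.77 -32.49] rot [-0.004 -0.011 -0.008]
```

View pics/d.png

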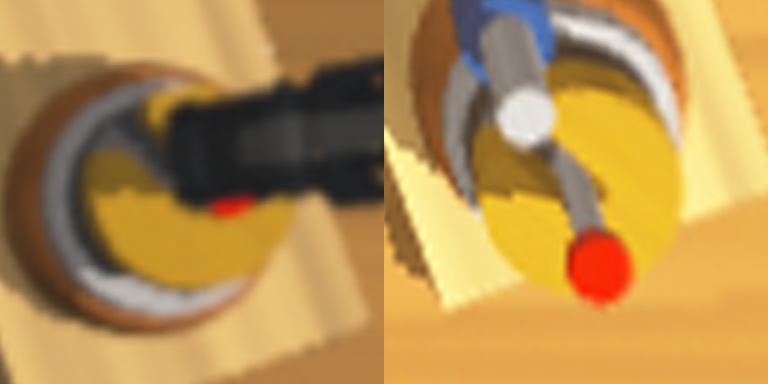

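Wide is home and flat, with its slot pointing up-left (about 45°). Now for small.

```bash
python3 -m handwheel '[[-0.7,0,-2.5,0,-0.011,-0.008,1],[-1.3,0,-4.5,0,0,0,1],[-1.3,0,-4.6,0,0,0,1],[-1.3,0,-4.6,0,0,0,1],[-1.3,0,-4.6,0,0,0,1],[-1.3,0.5,-4.5,0,0,0,1],[-0.8,1,-2.5,0,0,0,1],[0,0,0,0,0,0,1]]'
python3 go.py .623 .14 .12 -172
```

```text
t: 12.8
ee_pos: [0.6072, 0.1002, 0.212]
orientation: [-1.568, 0.0, -2.976]
force: [-0.9, -0.2, -0.2]
opening: 1.002
t12.8 pos [0.6072 0.1002 0.212 ] rpy [ -89.8    0.  -170.5] F [-0.9 -0.2 -0.2] open 1.002 q7 -1.77
  shift cm [-2.21  9.19 -3.69] rot [-0.003  0.025 -0.   ]
```

```bash
python3 -m handwheel '[[-1,2.5,-1.6,0,0.025,0,1],[-1.1,4,-1.8,0,0,0,1],[0,2.5,-0.2,0,0,0,1],[0,0,0,0,0,0,1],[0,0,0,0,0,0,1]]'
python3 go.py .623 .1407 .05 -172
```

```text
t: 13.3
ee_pos: [0.6247, 0.1375, 0.1217]
orientation: [-1.566, 0.003, -2.99]
force: [0.4, 0.3, 0.7]
opening: 1.001
t13.3 pos [0.6247 0.1375 0.1217] rpy [ -89.7    0.2 -171.3] F [0.4 0.3 0.7] open 1.001 q7 -1.88
  shift cm [ 0.14  7.17 -0.38] rot [-0.004  0.012 -0.003]
```

```bash
python3 -m handwheel '[[0.1,2,-0.3,-0.004,0.012,-0.003,1],[0,3,0,0,0,0,1],[0,2,0,0,0,0,1],[0,0,0,0,0,0,1],[0,0,0,0,0,0,1]]'
python3 go.py .623 .1407 .018 -172
```

```text
t: 13.8
ee_pos: [0.6296, 0.1357, 0.0604]
orientation: [-1.569, 0.012, -3.004]
force: [0.2, -0.1, 0.6]
opening: 0.998
t13.8 pos [0.6296 0.1357 0.0604] rpy [ -89.9    0.7 -172.1] F [ 0.2 -0.1  0.6] open 0.998 q7 -1.91
  shift cm [ 0.63  4.23 -0.6 ] rot [-0.002 -0.002 -0.012]
```

```bash
python3 -m handwheel '[[0.6,0.5,-0.6,0,0,-0.012,1],[0,1,0,0,0,0,1],[0,1,0,0,0,0,1],[0,0,0,0,0,0,1],[0,0,0,0,0,0,1]]'
python3 go.py .623 .1407 .018 -172
```

```text
t: 14.3
ee_pos: [0.6249, 0.1411, 0.0383]
orientation: [-1.569, 0.005, -3.004]
force: [0.2, 0.0, 0.4]
opening: 0.997
t14.3 pos [0.6249 0.1411 0.0383] rpy [ -89.9    0.3 -172.1] F [0.2 0.  0.4] open 0.997 q7 -1.93
  shift cm [0.21 2.03 0.01] rot [-0.002 -0.002 -0.005]
```

```bash
python3 -m handwheel '[[0.25,1,0,0,0,-0.005,1],[0.05,0.9,0,0,0,0,1],[0,0,0,0,0,0,1],[0,0,0,0,0,0,1]]'
python3 go.py .623 .1407 .018 -172
```

```text
t: 14.7
ee_pos: [0.6215, 0.1406, 0.0173]
orientation: [-1.569, -0.001, -3.004]
force: [-0.5, -0.2, 0.1]
opening: 1.0
t14.7 pos [0.6215 0.1406 0.0173] rpy [-8.990e+01 -1.000e-01 -1.721e+02] F [-0.5 -0.2  0.1] open 1.0 q7 -1.94
  shift cm [-0.15 -0.07  0.01] rot [-0.002 -0.002  0.001]
```

```bash
python3 -m handwheel '[[-0.15,-0.05,0,0,0,0,0.3],[0,0,0,0,0,0,-0.3],[0,0,0,0,0,0,-0.5],[0,0,0,0,0,0,-0.5],[0,0,0,0,0,0,-0.5],[0,0,0,0,0,0,-0.5]]' 60
python3 go.py .623 .1407 .018 -172
```

```text
t: 15.3
ee_pos: [0.6237, 0.1409, 0.0188]
orientation: [-1.568, 0.0, -3.004]
force: [0.0, 0.1, -1.7]
opening: 0.585
t15.3 pos [0.6237 0.1409 0.0188] rpy [ -89.9    0.  -172.1] F [ 0.   0.1 -1.7] open 0.585 q7 -1.94
  shift cm [0.07 0.08 0.01] rot [-0.002 -0.002 -0.   ]
```

```bash
python3 -m handwheel '[[0,-1,0,0,0,0,-0.6],[0,-2.5,0,0,0,0,-0.6],[0,-4,0,0,0,0,-0.6],[0,-4.5,0,0,0,0,-0.6],[0,-4.5,0,0,0,0,-0.6],[0,-1.5,0,0,0,0,-0.6],[0,0,0,0,0,0,-0.6]]'
python3 go.py .5655 -.197 .22 -95
```

```text
t: 16.0
ee_pos: [0.6219, 0.1414, 0.208]
orientation: [-1.569, -0.002, -3.003]
force: [0.2, 0.9, -2.1]
opening: 0.579
t16.0 pos [0.6219 0.1414 0.208 ] rpy [-8.99e+01 -1.00e-01 -1.72e+02] F [ 0.2  0.9 -2.1] open 0.579 q7 -1.87
  shift cm [10.28 -1.12 32.74] rot [ 0.    -1.344  0.003]
```

```bash
python3 -m handwheel '[[0.6,0,2,0,0,0,-0.6],[1.0,0,4,0,0,0,-0.6],[1.0,0,4,0,0,0,-0.6],[1.0,0,4,0,0,0,-0.6],[1.0,0,4,0,0,0,-0.6],[1.0,0,3,0,0,0,-0.6],[0,0,0,0,-0.12,0,-0.6],[0,0,0,0,-0.14,0,-0.6]]'
python3 -m handwheel '[[0,0,0,0,-0.14,0,-0.6],[0,0,0,0,-0.14,0,-0.6],[0,0,0,0,-0.14,0,-0.6],[0,0,0,0,-0.14,0,-0.6],[0,0,0,0,-0.14,0,-0.6],[0,0,0,0,-0.14,0,-0.6],[0,0,0,0,-0.14,0,-0.6],[0,0,0,0,0,0,-0.6]]'
python3 go.py .55 -.108 .2 -95
```

```text
t: 16.8
ee_pos: [0.5901, -0.0814, 0.2003]
orientation: [-1.575, -0.01, -2.734]
force: [0.5, 0.7, -1.2]
opening: 0.58
t: 17.6
ee_pos: [0.584, -0.0826, 0.1898]
orientation: [-1.597, -0.001, -1.711]
force: [-0.0, -0.0, -1.0]
opening: 0.576
t17.6 pos [ 0.584  -0.0826  0.1898] rpy [-91.5  -0.1 -98. ] F [-0. -0. -1.] open 0.576 q7 -0.22
  shift cm [ 2.99 -0.94 -3.04] rot [ 0.026 -0.053  0.001]
```

```bash
python3 -m handwheel '[[1.5,-0.4,-1.5,0.026,-0.053,0,-0.6],[1.4,-0.3,-1.5,0,0,0,-0.6],[0,0,0,0,0,0,-0.6],[0,0,0,0,0,0,-0.6]]'
python3 - <<'E'
from h import *
s=r.read_state();p=s["ee_pos"]; print(p,s["orientation"])
im,d,K,D,T=snap("scene"); a=rect(im,p[2]+.0132,p[:2],.05,4000,K,D,T)
b=rect(im,.072,(.5655,-.197),.05,4000,K,D,T)
cv2.imwrite("pics/e.png",np.hstack([a,b])[:,:,::-1])
E
python3 go.py .55 -.108 .1 -95
```

```text
t: 18.0
ee_pos: [0.5485, -0.1078, 0.1938]
orientation: [-1.575, 0.001, -1.671]
force: [0.3, -0.6, -1.9]
opening: 0.583
[ 0.54845088 -0.10779961  0.19382409] [-1.57477224e+00  1.23397002e-03 -1.67119722e+00]
t18.1 pos [ 0.5485 -0.1079  0.1937] rpy [-90.2   0.1 -95.7] F [-0.3 -0.5 -2.7] open 0.578 q7 -0.1
  shift cm [0.01 9.37 0.19] rot [ 0.004 -0.013 -0.001]
```

View pics/e.png

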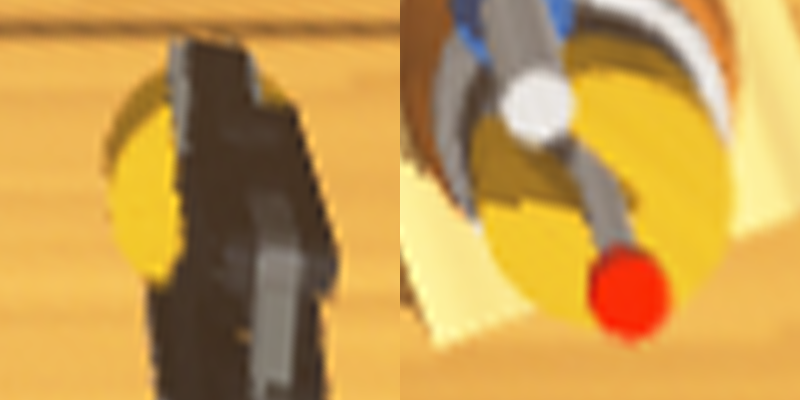

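```bash
python3 -m handwheel '[[0,3,0.2,0.004,-0.013,0,-0.6],[0,4,0,0,0,0,-0.6],[0,2.5,0,0,0,0,-0.6],[0,0,0,0,0,0,-0.6],[0,0,0,0,0,0,-0.6]]'
python3 go.py .551 -.108 .0745 -95
```

```text
t: 18.55
ee_pos: [0.5539, -0.1045, 0.0965]
orientation: [-1.568, 0.003, -1.661]
force: [-0.1, 0.4, -0.7]
opening: 0.582
t18.6 pos [ 0.5539 -0.1045  0.0965] rpy [-89.8   0.2 -95.2] F [-0.1  0.4 -0.7] open 0.582 q7 -0.15
  shift cm [ 0.38  2.2  -0.26] rot [-0.003 -0.003 -0.003]
```

```bash
python3 -m handwheel '[[0.4,1,-0.25,0,0,0,-0.6],[0,1.2,0,0,0,0,-0.6],[0,0,0,0,0,0,-0.6],[0,0,0,0,0,0,-0.6]]'
python3 - <<'E'
from h import *
s=r.read_state();p=s["ee_pos"]
R=[]
for n in("top","scene"):
    im,d,K,D,T=snap(n); R.append(rect(im,p[2]+.0132,(.56,-.15),.09,2200,K,D,T))
cv2.imwrite("pics/f.png",np.hstack(R)[:,:,::-1])
E
python3 go.py .551 -.108 .0745 -95
```

```text
t: 18.95
ee_pos: [0.5534, -0.1085, 0.0761]
orientation: [-1.563, 0.003, -1.662]
force: [0.6, -0.5, -0.6]
opening: 0.581
t19.1 pos [ 0.5533 -0.1084  0.0761] rpy [-89.6   0.1 -95.2] F [ 0.1 -0.3 -0.9] open 0.575 q7 -0.16
  shift cm [-0.02  0.16 -0.23] rot [-0.007 -0.004 -0.003]
```

View pics/f.png

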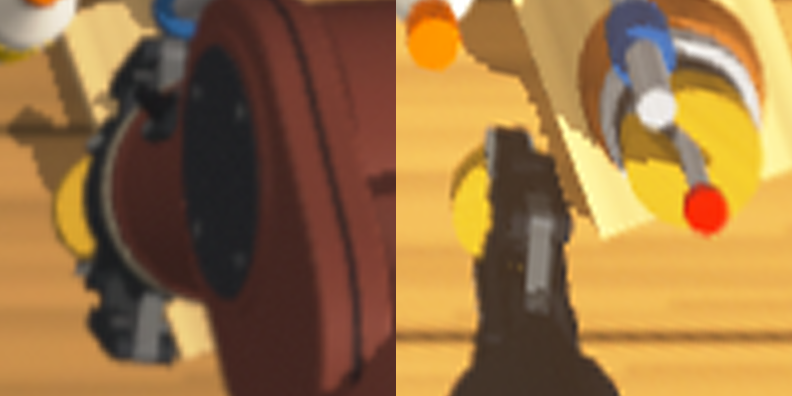

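```bash
python3 -m handwheel '[[0,0.15,-0.18,-0.007,-0.004,-0.003,-0.6],[1.5,0,0.37,0,0,0,-0.6],[1.7,0,0.42,0,0,0,-0.6],[0,0,0,0,0,0,-0.6],[0,0,0,0,0,0,-0.6]]'
python3 go.py .5661 -.1938 .0745 -95
```

```text
t: 19.55
ee_pos: [0.5576, -0.1447, 0.0757]
orientation: [-1.569, -0.002, -1.659]
force: [-0.1, 0.1, -2.5]
opening: 0.576
t19.6 pos [ 0.5576 -0.1447  0.0757] rpy [-89.9  -0.1 -95. ] F [-0.1  0.1 -2.5] open 0.576 q7 -0.1
  shift cm [4.81 0.13 1.28] rot [-0.001 -0.001  0.002]
```

```bash
python3 -m handwheel '[[1,0.1,0.27,0,0,0,-0.6],[0.5,0,0.13,0,0,0,-0.6],[0,0,0,0,0,0,-0.6]]'
python3 -m handwheel '[[0.5,0,0.13,0,0,0,-0.6],[0.3,0,0.08,0,0,0,-0.6],[0,0,0,0,0,0,-0.6]]'
python3 go.py .5661 -.1938 .0745 -95
```

```text
t: 19.85
ee_pos: [0.5604, -0.1615, 0.0746]
orientation: [-1.569, -0.002, -1.659]
force: [0.6, -1.1, -0.8]
opening: 0.581
t: 20.15
ee_pos: [0.5619, -0.17, 0.0745]
orientation: [-1.57, -0.001, -1.659]
force: [-0.3, -0.2, -1.4]
opening: 0.578
t20.1 pos [ 0.5619 -0.17    0.0745] rpy [-89.9  -0.1 -95. ] F [-0.3 -0.2 -1.4] open 0.578 q7 -0.06
  shift cm [2.33 0.   0.63] rot [-0.001 -0.001  0.001]
```

```bash
python3 -m handwheel '[[0.5,0,0.13,0,0,0,-0.6],[0.2,0,0.05,0,0,0,-0.6],[0,0,0,0,0,0,-0.6]]'
python3 -m handwheel '[[0.5,0,0.13,0,0,0,-0.6],[0.2,0,0.05,0,0,0,-0.6],[0,0,0,0,0,0,-0.6]]'
python3 go.py .5661 -.1938 .0745 -95
```

```text
t: 20.45
ee_pos: [0.5617, -0.1761, 0.0738]
orientation: [-1.573, 0.0, -1.658]
force: [-0.7, -1.0, -1.9]
opening: 0.581
t: 20.75
ee_pos: [0.5633, -0.1843, 0.074]
orientation: [-1.572, -0.0, -1.658]
force: [-1.4, 0.7, -1.5]
opening: 0.582
t20.8 pos [ 0.5633 -0.1843  0.074 ] rpy [-90.1  -0.  -95. ] F [-1.4  0.7 -1.5] open 0.582 q7 -0.04
  shift cm [ 0.92 -0.05  0.36] rot [0.001 0.001 0.   ]
```

```bash
python3 -m handwheel '[[0.4,0,0.08,0,0,0,-0.6],[0.2,0,0.04,0,0,0,-0.6],[0,0,0,0,0,0,-0.6]]'
python3 -m handwheel '[[0.3,0,0.06,0,0,0,-0.6],[0,0,0,0,0,0,-0.6]]'
python3 -m handwheel '[[0.2,0,0.04,0,0,0,-0.6],[0,0,0,0,0,0,-0.6]]'
python3 go.py .5661 -.1938 .0745 -95
```

```text
t: 21.05
ee_pos: [0.5647, -0.1914, 0.0743]
orientation: [-1.571, -0.001, -1.658]
force: [0.5, 0.1, -1.8]
opening: 0.577
t: 21.25
ee_pos: [0.5653, -0.1948, 0.0744]
orientation: [-1.57, -0.001, -1.658]
force: [-0.3, -0.3, -2.2]
opening: 0.582
t: 21.45
ee_pos: [0.5657, -0.1959, 0.0744]
orientation: [-1.57, 0.0, -1.657]
force: [0.5, 0.0, -0.7]
opening: 0.579
t21.4 pos [ 0.5657 -0.1959  0.0744] rpy [-90.    0.  -94.9] F [ 0.5  0.  -0.7] open 0.579 q7 -0.02
  shift cm [-0.22 -0.01  0.03] rot [-0.     0.001 -0.   ]
```

```bash
python3 -m handwheel '[[0.2,0,0.04,0,0,0,-0.6],[0,0,0,0,0,0,-0.6]]'
python3 -m handwheel '[[0.2,0,0.04,0,0,0,-0.6],[0,0,0,0,0,0,-0.6]]'
```

```text
t: 21.65
ee_pos: [0.5656, -0.1958, 0.0743]
orientation: [-1.572, 0.002, -1.655]
force: [-0.0, -0.3, -1.6]
opening: 0.58
t: 21.85
ee_pos: [0.5656, -0.1959, 0.0742]
orientation: [-1.573, 0.004, -1.654]
force: [-0.4, -0.4, -1.9]
opening: 0.578
```

```bash
python3 -m handwheel '[[-0.15,0.15,-0.03,0,0,0,-0.6],[0,0.2,0,0,0,0,-0.6],[0,0,0,0,0,0,-0.6]]'
python3 go.py .5656 -.1945 .071 -95
```

```text
t: 22.15
ee_pos: [0.5656, -0.1957, 0.0707]
orientation: [-1.572, 0.003, -1.655]
force: [-0.6, 0.2, -1.0]
opening: 0.583
t22.1 pos [ 0.5656 -0.1957  0.0707] rpy [-90.1   0.2 -94.8] F [-0.6  0.2 -1. ] open 0.583 q7 -0.02
  shift cm [-0.12 -0.03 -0.01] rot [ 0.001  0.003 -0.003]
```

```bash
python3 -m handwheel '[[-0.12,0.05,0,0,0,0,-0.6],[0,0.05,0,0,0,0,-0.6],[0,0,0,0,0,0,-0.6]]'
python3 -m handwheel '[[0,0,0,0,0,0,0],[0,0,0,0,0,0,0.6],[0,0,0,0,0,0,1],[0,0,0,0,0,0,1],[0,0,0,0,0,0,1],[0,-1,0,0,0,0,1],[0,-3,0,0,0,0,1]]'
python3 go.py .5656 -.1945 .23 -95
```

```text
t: 22.45
ee_pos: [0.5657, -0.1958, 0.0707]
orientation: [-1.572, 0.001, -1.656]
force: [-0.9, 1.5, -1.2]
opening: 0.581
t: 23.15
ee_pos: [0.564, -0.1957, 0.1084]
orientation: [-1.576, 0.003, -1.656]
force: [0.3, -0.5, -0.8]
opening: 0.999
t23.1 pos [ 0.564  -0.1957  0.1084] rpy [-90.3   0.1 -94.9] F [ 0.3 -0.5 -0.8] open 0.999 q7 0.0
  shift cm [ -0.17 -12.16   0.08] rot [ 0.006  0.002 -0.003]
```

```bash
python3 -m handwheel '[[0,-4,0,0,0,0,1],[0,-4.5,0,0,0,0,1],[0,-3.5,0,0,0,0,1],[3,-0.5,-1,0,0,0,1],[4.5,0,-2,0,0,0,1],[4.5,0,-2,0,0,0,1],[4.5,0,-2,0,0,0,1],[3,0,-1,0,0,0,1]]'
python3 -m handwheel '[[4.5,0,0,0,0,0,1],[4,0,0,0,0,0,1],[0,0,0,0,0,0,1]]'
cat > chk.py <<'E'
from h import *
import sys
R=[]
for n in("top","scene"):
    im,d,K,D,T=snap(n); q=rect(im,.084,(.5655,-.197),.055,3500,K,D,T); R.append(q)
    W=world(d,K,D,T); H=hsv(im).astype(int)
    b=(H[...,0]>=19)&(H[...,0]<=29)&(H[...,1]>170)&(H[...,2]>75)&(np.hypot(W[...,0]-.5655,W[...,1]+.197)<.04)
    for lo,hi in((.066,.0775),(.0775,.092)):
        p=W[b&(W[...,2]>lo)&(W[...,2]<hi)]; print(n,lo,len(p),p.mean(0).round(4),p.min(0).round(4),p.max(0).round(4))
cv2.imwrite("pics/"+sys.argv[1],np.hstack(R)[:,:,::-1])
E
python3 chk.py g.png
```

```text
t: 23.95
ee_pos: [0.4721, -0.3827, 0.2513]
orientation: [-1.562, -0.001, -1.641]
force: [0.1, 0.4, -0.3]
opening: 0.999
t: 24.25
ee_pos: [0.4611, -0.4763, 0.2544]
orientation: [-1.561, -0.005, -1.648]
force: [-0.3, -0.8, -0.3]
opening: 1.003
top 0.066 141 [ 0.561  -0.1908  0.0726] [ 0.5383 -0.2273  0.0688] [ 0.5985 -0.1657  0.0767]
top 0.0775 315 [ 0.5672 -0.1939  0.0842] [ 0.5425 -0.2231  0.0779] [ 0.5929 -0.1718  0.0883]
scene 0.066 179 [ 0.5764 -0.2008  0.0727] [ 0.5397 -0.2293  0.0661] [ 0.6006 -0.167   0.0773]
scene 0.0775 259 [ 0.5734 -0.1962  0.0839] [ 0.5422 -0.2246  0.0776] [ 0.5946 -0.1707  0.0897]
```

View pics/g.png

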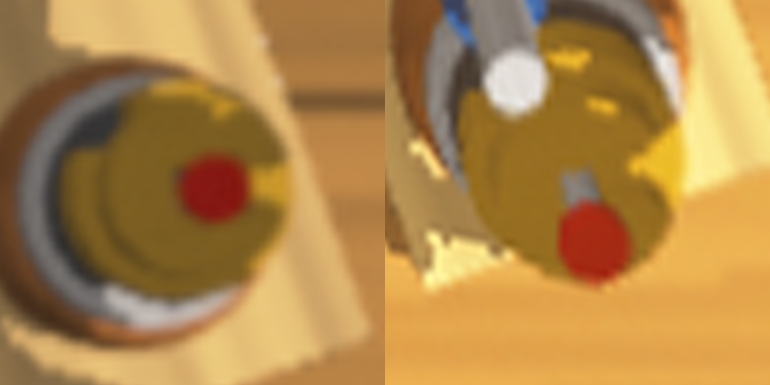

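The stack is seated: the top faces measure about 72 and 84 mm and the centres are on the stem. The wide slot points up-left and the small slot points right. The arm is clear, so I'm handing in.

```bash
python3 -c "
from plant import r
print(r.finish_job())"
```

```text
the job is handed in; nothing more can be done
None
```

I slid the wide brass weight onto the stem on top of the dark one, then the small brass weight on top of that, and handed the job in at about 24 s. For each, I pushed until the slot end met the stem, backed off, lowered it and let go. The hand-in gave no verdict.

**Heights:** the last depth check put the wide and small top faces at about 72.7 and 84 mm above the table, against 72 and 84 expected.

**Centres:** the camera extents put both weights 2 to 3 mm from the stem, and up to about 4.5 mm for wide in the scene view. That is close to the 5 mm limit, but those extents include side faces, which shifts them outward. When backing off, the small weight moved only about 0.2 mm of the 2.7 mm I asked for, so it sits near its slot end.

**Slots:** dark points at about 165°, wide at about 45 to 55° and small at about -80°, so all are at least 100° apart. The wide angle is 45° by commanded turn but looked nearer 55° in the last picture. I could not recheck the dark slot at the end because the wide weight covers it. The small slot was hidden by the gripper until release, so its angle comes from the tray measurement, the turn made, and a rough look at the last picture.

**Everything else:** I never gripped or meant to touch the grey weight, glue, can, finial or bowl, and nothing suggested contact. I did not measure their positions again at the end. The arm stood clear at hand-in.

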